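# Turn a slide carrier face-down into the reader

### The arm

A 6-joint arm with a two-finger parallel gripper is mounted at the origin on the work surface. World frame = base frame: x ahead of the robot, y to its left, z up, the work surface at z = 0. Lengths are in m, angles in rad, forces in N, time in s.
With the tool pointing down it reaches from about 0.35 to 0.85 m from the base axis. Payload 8.1 kg.
Tool frame: the origin (TCP) lies on the front face of the gripper's body, between the roots of the fingers; the fingertips stand 84 mm ahead of it and the grasp point (between the pads) lies 65 mm ahead of it; x points along the fingers, y is the direction in which the jaws open and shut, and the axes are right-handed (so a half turn about x gives the same grasp; the last joint's range is limited). The gripper opens to 93 mm and grips with 3 to 60 N. Pads are 15 mm wide; open, the fingers measure 128 mm over their backs; the gripper's body (75 mm by 188 mm) begins 65 mm behind the grasp point.
Start: joints at [1.119, 0.13, 1.488, -0, 1.523, -0.085], TCP at [0.215, 0.56, 0.303] pointing down, gripper open.
Joint ranges: [-2.96, 2.96], [-0.89, 2.26], [0.02, 2.5], [-1.34, 4.48], [0, 2.73], [-2.66, 2.66]. Speed limits (rad/s): [2.39, 2.39, 2.79, 3.14, 3.14, 3.14].

### API

Orientations are given as a rotation vector (axis times angle).
In Python, from plant import telemetry, read_camera, camera_params, robot gives the robot as it stands.
- The arm moves only by the tool step_arm, never from a script. Its argument "commands" is a list of rows, each an object with "xyz": the shift along the tool's x, y, z in mm, a list of three; "turn": the turn, a rotation vector about the tool's x, y, z in rad, a list of three; "grip": the finger opening in mm, from 0 to 93. In form: [{"xyz": [dx, dy, dz], "turn": [ax, ay, az], "grip": grip}, ...]. A call has 1 to 12 rows; each row is the pose to reach, as a shift and turn from the pose commanded when the call began, along the tool's axes at that moment; what a row does not reach only later rows make up. A row lasts 1/8 s, in which the tool goes at most 62.5 mm and 10.7 degrees, less where a joint would pass 70% of its speed; a pose out of reach is approached as far as the arm can. A call with a gripper value outside its range is refused whole. The fingers move at their own pace and stop on an object; "force" is the grip in N (left out, the last holds). Time passes only in rows, so rows that repeat a pose let the fingers close. It gives the time, the measured TCP pose, the force and the opening at its end, in the units of the state.
- telemetry.read_state(): the state, without advancing time (a new reading comes with each control period).
- read_camera(name): name is "side" or "top"; returns the picture (480x640x3 uint8, red, green, blue); there is no depth.
- camera_params(name): a dict with "mtx" (3x3 intrinsics, pixels), "rvec" (rotation vector, rad) and "tvec" (3), from world to camera coordinates, as OpenCV has them. Camera axes: x right, y down, z forward; pixel columns grow to the right and rows downward; lengths in m; the calibration is good to about 2 mm. A picture is of the moment at which its call begins. camera_params takes no time and is no camera call.
- robot.close_job(): hands the job in, once; it reports no verdict.
The state is a dict: "t": time; "q": joint angles; "dq": joint speeds; "joint_torque": joint torques, N m; "tool_pos": TCP position; "orientation": TCP orientation; "force": force on the tool from outside, world axes, zero at the start; "wrist_torque": the same for the moment, N m; "opening": finger opening in m.
Only numpy, scipy, OpenCV 4.12 (cv2) and the standard library are available. Lean on these libraries where they do the work, as an engineer would, in place of code of your own. Each camera call takes 0.05 s, during which the arm holds its last target. There are 200 camera calls.

### The job

Pick up the blue slide carrier and, without dropping it, lower it slides-up into the open pocket of the yellow turnover plate until it lies flat, and let go. Then take the plate's black bar handle and swing the plate gently all the way over, so that the carrier lands slides-down in the reader's nest, and leave the plate closed. Do not disturb the other things on the bench.

Things in the scene. Friction and masses are not known exactly. Their poses are not given: they have to be found in the camera images.
- carrier: the slide carrier: a blue block 112 (own x) x 62 (own y) x 20 mm (own z), 0.11 to 0.22 kg, two glass slides with pink specimens on its top face, black underside. It starts flat on the bench, slides up. Origin at the centre of its underside, z towards the slides. Either way round will do
- carrier_face (a point): centre of the carrier's slide face, 20 mm above its origin; same axes
- pocket (a point): centre of the floor of the plate's pocket, fixed to the plate. x along the pocket (parallel to the hinge), z out of it (up when open, down when swung over). Open: floor 30 mm above the bench, 76 mm from the hinge. Four black corner locators, 9 mm high, 118 x 68 mm inside (3 mm play a side), flared 4 mm at the top; the long sides are open for 70 mm between them. 96 x 42 mm window in the floor
- keeper_a (a joint): angle of one of two steel D-shaped keeper discs (56 mm) at the pocket's short ends, geared to the plate: twice its angle. Their undersides are 21.5 mm above the pocket floor. Open and closed, their flats clear the carrier's ends by 4.5 mm; from 0.1 rad of swing until 0.1 rad before closed they lie over its ends, then it drops 4 to 10 mm into the nest. A carrier not flat on the floor blocks them
- nest (a point): centre of the floor of the reader's nest (four aluminium corner pads, 30 mm above the bench), fixed. x along the nest's length, parallel to the hinge, z up. The same corner locators as the pocket: 118 x 68 mm inside, 9 mm high, flared. It lies 76 mm from the hinge axis, on the other side from the open pocket
- hinge (a point): middle of the plate's hinge axis, which is horizontal, 42 mm above the bench; its own x axis lies along the hinge, always; with the plate open its y points horizontally from the pocket towards the nest
- handle (a point): middle of the plate's handle: a round black bar of 14 mm diameter, parallel to the hinge, 160 mm from the hinge axis, on the plate's outer edge; 42 mm above the bench with the plate open and again with it closed, 202 mm with the plate upright. Free grip length 86 mm between two steel arms; 37 mm free between bar and plate, and free bench below
- turnplate (a joint): angle of the turnover plate: 0 open (flat, pocket up), 1.57 upright, 3.14 closed (flat over the nest, pocket down, also its stop). The plate weighs 0.3 kg; a stiff hinge (friction 0.5 N m) holds it wherever it is left, with or without the carrier, so it must be moved right down to its stop; up to 6 N at the handle move it
- bottle: bystander: brown bottle, 52 mm diameter, 110 mm high, origin at the centre of its underside; leave alone
- slidebox: bystander: green slide box 90 x 140 x 30 mm, origin at the centre of its underside; leave alone
- pen: bystander: black pen 142 mm long (own x), 11 mm wide, 10 mm high, origin at its underside; leave alone
There are look-alikes about, which are no part of the job. What is shaped like the carrier but brown, orange or red is not meant.

How it is judged:
On the way, in this order (a step that is already met when the one before it is completed fails the run):
1. the carrier is lowered, held in the fingers and slides up, into the pocket of the open plate (contact force between the fingers and carrier above 0.3 N and horizontal distance between carrier and pocket below 0.01 m and z of carrier in the frame of pocket below 0.012 m and angle between carrier's own z axis and vertical below 0.2 rad), for 0.02 s.
2. the carrier lies flat on the pocket floor, slides up, let go (contact force between the fingers and carrier below 0.1 N and horizontal distance between carrier and pocket below 0.007 m and z of carrier in the frame of pocket below 0.003 m and angle between the x axis of carrier and the x axis of pocket, either way round below 0.15 rad and angle between carrier's own z axis and vertical below 0.1 rad), for 0.2 s.
3. the plate carries the carrier over past upright (value of joint turnplate between 1.7 and 2.8 rad and distance between carrier and pocket below 0.012 m), for 0.05 s.
At the end, for the whole second after the job is handed in: the plate is closed (within 0.08 rad of its stop) and the carrier rests slides-down on the nest floor: face within 3 mm of the floor, within 7 mm of its centre, flat within 0.1 rad, lined up with it within 0.15 rad (either way round), at rest (value of joint turnplate above 3.06 rad and angle between carrier's own z axis and vertical above 3.04 rad and horizontal distance between carrier_face and nest below 0.007 m and z of carrier_face in the frame of nest below 0.003 m and angle between the x axis of carrier and the x axis of nest, either way round below 0.15 rad and linear speed of carrier below 0.02 m/s); the robot touches nothing.
It fails at once if the plate is flung over (faster than 3 rad/s) (velocity of joint turnplate above 3 rad/s or velocity of joint turnplate below -3 rad/s).
It fails at once if a bystander is moved by more than 30 mm or the bottle tipped (distance of any of bottle, slidebox, pen from where it was at the start of the episode above 0.03 m or angle between bottle's own z axis and vertical above 0.5 rad).
It also fails if it takes over 61 s, if anything falls off the work surface, if the arm or the gripper's body presses on something with over 40 N, if the wrist force passes 120 N, or if a joint passes its speed limit or range.

## Working session

There is one attempt and no reset: what is moved stays moved. The work goes in short steps, Python scripts to look and compute and a tool call to move; the robot and the scene stay as the last step left them, time stands still between calls to the robot, and variables do not carry over. Pictures are saved under pics/ and viewed, about 8 in all and at most 12, crops included, and the job is handed in when it is done.

Besides the shell and the picture viewer there is one more tool, called after ">>>" as a command line: name --argument value ..., lists and objects as JSON in quotes. step_arm: Moves the arm, as the interface text tells. Its arguments: {"type":"object","properties":{"commands":{"type":"array"},"force":{"type":"number"}},"required":["commands"]}

```bash
mkdir -p pics; python3 - <<'E'
from plant import telemetry, read_camera, camera_params
import cv2
for n in("top","side"):
    cv2.imwrite(f"pics/{n}0.png",read_camera(n)[:,:,::-1]); p=camera_params(n); print(n,p)
print(telemetry.read_state())
E
```

```text
top {'mtx': array([[543.5875668 ,   0.        , 328.15474531],
       [  0.        , 543.5875668 , 246.2158722 ],
       [  0.        ,   0.        ,   1.        ]]), 'rvec': array([ 2.14261828, -2.11348427,  0.21503909]), 'tvec': array([-0.20433029,  0.52597563,  1.02086488])}
side {'mtx': array([[474.39954906,   0.        , 311.52513712],
       [  0.        , 474.39954906, 234.97906892],
       [  0.        ,   0.        ,   1.        ]]), 'rvec': array([ 2.49150805, -0.10268592,  0.05895565]), 'tvec': array([-0.54727198, -0.09546339,  1.0791838 ])}
{'t': 0.1, 'q': array([ 1.11860316e+00,  1.31101913e-01,  1.48915988e+00, -1.44802773e-05,
        1.52301300e+00, -8.54122625e-02]), 'dq': array([-0.00176906, -0.00169851, -0.00247867,  0.0005567 , -0.00146458,
        0.00073797]), 'joint_torque': array([ 1.32821286e-03, -5.61343038e+01, -4.93094087e+01,  7.70263933e-02,
        2.92349397e-02, -1.12293637e-05]), 'tool_pos': array([0.21499273, 0.55975685, 0.30178828]), 'orientation': array([ 0.28651069,  1.55200523, -0.28907606]), 'force': array([ 0.32251029,  0.63821835, -0.55200362]), 'wrist_torque': array([-0.01833829, -0.01018692,  0.00303008]), 'opening': 0.0924857959830547}
```

View pics/top0.png

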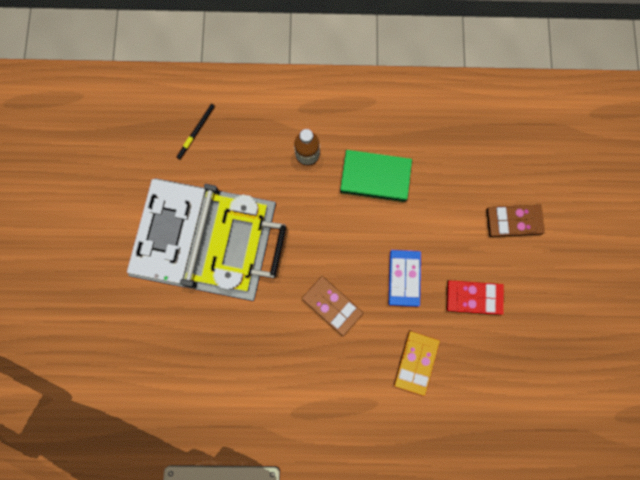

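View pics/side0.png

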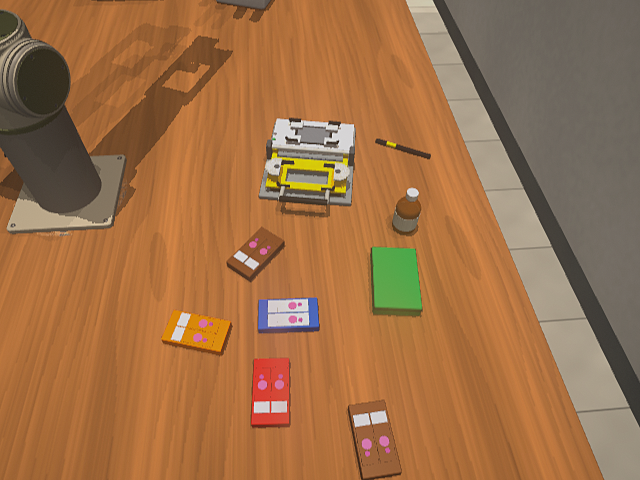

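The blue carrier is at (405,278) in the top view and (288,315) in the side view. The pocket is near (238,243), the handle near (279,251) and the nest near (165,232). I'll crop these for detail.

```bash
cat > h.py <<'E'
import numpy as np, cv2
from plant import telemetry, read_camera, camera_params
from scipy.spatial.transform import Rotation as R
P={n:camera_params(n) for n in("top","side")}
def ray(n,px):
    p=P[n]; M=R.from_rotvec(p["rvec"]).as_matrix().T
    d=M@np.linalg.solve(p["mtx"],[px[0],px[1],1.]); return -M@p["tvec"],d
def plane(n,px,z):
    o,d=ray(n,px); return o+d*(z-o[2])/d[2]
def tri(a,b):
    o1,d1=ray("top",a);o2,d2=ray("side",b)
    s=np.linalg.lstsq(np.c_[d1,-d2],o2-o1,rcond=None)[0]
    p,q=o1+s[0]*d1,o2+s[1]*d2; return (p+q)/2,np.linalg.norm(p-q)
def proj(n,X):
    p=P[n]; return cv2.projectPoints(np.float64(X).reshape(-1,3),p["rvec"],p["tvec"],p["mtx"],None)[0][:,0]
E
python3 - <<'E'
from h import *
t=cv2.imread("pics/top0.png");s=cv2.imread("pics/side0.png")
a=cv2.resize(t[170:310,120:300],None,fx=4,fy=4,interpolation=2)   # 720x560
cv2.imwrite("pics/c1.png",a)
b=cv2.resize(s[110:215,250:370],None,fx=5,fy=5,interpolation=2); cv2.imwrite("pics/c2.png",b)
def blue(n,im):
    h=cv2.cvtColor(im,cv2.COLOR_BGR2HSV); m=cv2.inRange(h,(105,120,40),(125,255,255))
    c=max(cv2.findContours(m,0,2)[0],key=cv2.contourArea); r=cv2.minAreaRect(c)
    print(n,r,cv2.boxPoints(r).tolist()); print(cv2.approxPolyDP(cv2.convexHull(c),2.5,True)[:,0].tolist())
    f=np.zeros(m.shape,np.uint8); cv2.drawContours(f,[c],-1,255,-1)
    bright=((h[:,:,2]>0)&(m>0)); print(np.histogram(h[:,:,2][bright],10))
    w=cv2.inRange(h,(0,0,190),(180,80,255))&f
    pk=cv2.inRange(h,(145,60,100),(175,255,255))&f
    for k,mm in(("white",w|pk),("pink",pk)):
        for cc in cv2.findContours(mm,0,2)[0]:
            if cv2.contourArea(cc)>6: print(k,cv2.minAreaRect(cc), np.mean(cc[:,0],0))
    return r
blue("top",t);blue("side",s)
E
```

```text
top ((404.0, 278.0), (54.0, 30.0), 90.0) [[389.0, 251.0], [419.0, 251.0], [419.0, 305.0], [389.0, 305.0]]
[[419, 252], [418, 305], [390, 304], [391, 251]]
(array([  8,  18,  14,  12,  13,  28,  21,  42, 186, 176]), array([125. , 134.2, 143.4, 152.6, 161.8, 171. , 180.2, 189.4, 198.6,
       207.8, 217. ]))
side ((300.86724853515625, 312.7431335449219), (28.480180740356445, 33.35410690307617), 86.633544921875) [[283.38275146484375, 299.5069274902344], [316.6793212890625, 297.5483093261719], [318.35174560546875, 325.9793395996094], [285.05517578125, 327.9379577636719]]
[[316, 298], [318, 326], [285, 327], [309, 298]]
(array([  3,   4,  11,   3,  19,  45, 225,  98,  33,  13]), array([138. , 144.9, 151.8, 158.7, 165.6, 172.5, 179.4, 186.3, 193.2,
       200.1, 207. ]))
```

View pics/c1.png

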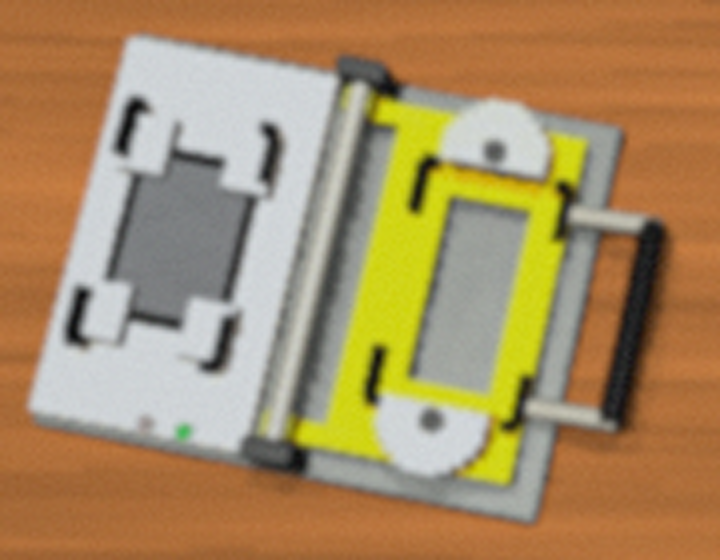

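View pics/c2.png

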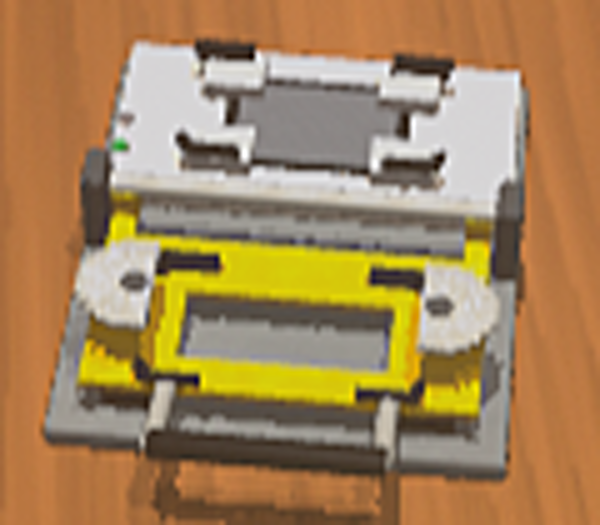

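The crops show the handle bar ends, the keeper hubs and the pocket window clearly in both views. I'll triangulate them.

```bash
cat >> h.py <<'E'
def tc(u,v): return (120+(u+.5)/4-.5,170+(v+.5)/4-.5)
def sc(u,v): return (250+(u+.5)/5-.5,110+(v+.5)/5-.5)
def bluehull(im):
    h=cv2.cvtColor(im,cv2.COLOR_BGR2HSV); m=cv2.inRange(h,(105,110,60),(125,255,255)); m=cv2.morphologyEx(m,cv2.MORPH_CLOSE,np.ones((25,25)))
    c=max(cv2.findContours(m,0,2)[0],key=cv2.contourArea); return cv2.convexHull(c)
E
python3 - <<'E'
from h import *
np.set_printoptions(precision=4,suppress=True)
for n in P: print(n,"cam at",ray(n,(0,0))[0])
F={"handle_lo":((615,420),(150,442)),"handle_hi":((652,228),(388,460)),
"hub_lo":((432,420),(135,282)),"hub_hi":((495,152),(440,305)),
"w_hi_hinge":((448,198),(393,310)),"w_hi_h":((530,208),(388,368)),"w_lo_h":((492,393),(180,354)),"w_lo_hinge":((410,380),(188,295))}
r={}
for k,(a,b) in F.items(): r[k],e=tri(tc(*a),sc(*b)); print(k,r[k],round(e,4))
print("handle",(r["handle_lo"]+r["handle_hi"])/2,"hubs mid",(r["hub_lo"]+r["hub_hi"])/2,"win mid",np.mean([r[k] for k in r if k[0]=="w"],0))
for a,b in(("handle_lo","handle_hi"),("hub_lo","hub_hi"),("w_lo_h","w_hi_h"),("w_lo_hinge","w_hi_hinge")):
    d=r[b]-r[a]; print(a,"len",np.linalg.norm(d),"dir deg",np.degrees(np.arctan2(d[1],d[0])))
for n in P:
    h=bluehull(cv2.imread(f"pics/{n}0.png")); q=cv2.approxPolyDP(h,2,True)[:,0]; print(n,q.tolist())
    for p in q: print("  z0",plane(n,p,0)[:2],"z20",plane(n,p,.02)[:2])
E
```

```text
top cam at [ 0.3275 -0.1849  1.1041]
side cam at [ 0.4668 -0.7723  0.8118]
handle_lo [ 0.4716 -0.0905  0.046 ] 0.0003
handle_hi [ 0.5712 -0.1054  0.042 ] 0.0043
hub_lo [ 0.4692 -0.0027  0.0553] 0.0007
hub_hi [ 0.6039 -0.0277  0.0562] 0.0012
w_hi_hinge [ 0.5871 -0.0005  0.0269] 0.0012
w_hi_h [ 0.5803 -0.0433  0.034 ] 0.0002
w_lo_h [ 0.4868 -0.0278  0.0335] 0.0021
w_lo_hinge [0.4931 0.0139 0.029 ] 0.0013
handle [ 0.5214 -0.0979  0.044 ] hubs mid [ 0.5365 -0.0152  0.0558] win mid [ 0.5368 -0.0144  0.0308]
handle_lo len 0.10079250506241434 dir deg -8.485461963566513
hub_lo len 0.13694517130462094 dir deg -10.52666211779112
w_lo_h len 0.09477690353659246 dir deg -9.357960669742551
w_lo_hinge len 0.09514118296235793 dir deg -8.660475193322368
top [[419, 252], [419, 304], [389, 304], [391, 251]]
  z0 [ 0.5292 -0.3858] z20 [ 0.5255 -0.3822]
  z0 [ 0.4218 -0.3838] z20 [ 0.4201 -0.3801]
  z0 [ 0.4209 -0.3227] z20 [ 0.4193 -0.3202]
  z0 [ 0.5304 -0.3278] z20 [ 0.5267 -0.3252]
side [[316, 298], [318, 326], [258, 328], [259, 300]]
  z0 [ 0.5304 -0.3147] z20 [ 0.5288 -0.326 ]
  z0 [ 0.5285 -0.3746] z20 [ 0.527  -0.3844]
  z0 [ 0.4165 -0.3698] z20 [ 0.4177 -0.3797]
  z0 [ 0.4196 -0.3105] z20 [ 0.4208 -0.3219]
```

```bash
cat >> h.py <<'E'
np.set_printoptions(precision=4,suppress=True)
def goal(yaw):  # tool x down, tool y along world (−sin,cos) of yaw deg (jaw axis = carrier/pocket y)
    x=np.array([0,0,-1.]);c,s=np.cos(np.radians(yaw)),np.sin(np.radians(yaw)); y=np.array([-s,c,0]); return R.from_matrix(np.c_[x,y,np.cross(x,y)])
def move(pos,yaw,p0=None,R0=None):
    s=telemetry.read_state(); p0=s["tool_pos"] if p0 is None else p0; R0=R.from_rotvec(s["orientation"]) if R0 is None else R0
    return R0.inv().apply(np.array(pos)-p0)*1000, min(((R0.inv()*goal(yaw+k)).as_rotvec() for k in(0,180)),key=np.linalg.norm)
E
python3 - <<'E'
from h import *
s=telemetry.read_state(); print(R.from_rotvec(s["orientation"]).as_matrix())
print(move([.4737,-.3525,.20],-2))
R0=R.from_rotvec(s["orientation"])
for k in (-2,178): print((R0.inv()*goal(k)).as_rotvec())
E
```

```text
[[-0.0007  0.3586  0.9335]
 [-0.0015  0.9335 -0.3586]
 [-1.     -0.0017 -0.0001]]
(array([ 102.9874, -758.6326,  568.659 ]), array([-0.3319, -0.0004,  0.0016]))
[-0.3319 -0.0004  0.0016]
[2.8097 0.0023 0.0006]
```

>>> step_arm --commands '[{"xyz": [50,-380,284],"turn": [-0.16,0,0],"grip": 93},{"xyz": [50,-380,284],"turn": [-0.16,0,0],"grip": 93},{"xyz": [50,-380,284],"turn": [-0.16,0,0],"grip": 93},{"xyz": [50,-380,284],"turn": [-0.16,0,0],"grip": 93},{"xyz": [100,-758.6,568.7],"turn": [-0.332,0,0],"grip": 93},{"xyz": [100,-758.6,568.7],"turn": [-0.332,0,0],"grip": 93},{"xyz": [100,-758.6,568.7],"turn": [-0.332,0,0],"grip": 93},{"xyz": [100,-758.6,568.7],"turn": [-0.332,0,0],"grip": 93},{"xyz": [100,-758.6,568.7],"turn": [-0.332,0,0],"grip": 93},{"xyz": [100,-758.6,568.7],"turn": [-0.332,0,0],"grip": 93},{"xyz": [100,-758.6,568.7],"turn": [-0.332,0,0],"grip": 93},{"xyz": [100,-758.6,568.7],"turn": [-0.332,0,0],"grip": 93}]'

```text
t: 1.6
tool_pos: [0.4168, -0.1526, 0.2246]
orientation: [0.028, 1.57, -0.028]
force: [1.0, 1.2, 0.1]
opening: 0.0932
```

>>> step_arm --commands '[{"xyz": [0,0,0],"turn": [0,0,0],"grip": 93},{"xyz": [0,0,0],"turn": [0,0,0],"grip": 93}]'

```text
t: 1.85
tool_pos: [0.4163, -0.1501, 0.2244]
orientation: [0.029, 1.572, -0.027]
force: [0.5, 0.1, 0.2]
opening: 0.0928
```

```bash
python3 - <<'E'
from h import *
print(telemetry.read_state()["tool_pos"],move([.4737,-.3525,.088],-2))
E
```

```text
[ 0.4163 -0.1501  0.2244] (array([ 136.0472, -200.3697,   64.7742]), array([-0.001 , -0.0014, -0.0011]))
```

>>> step_arm --commands '[{"xyz": [30,-200,65],"turn": [0,0,0],"grip": 93},{"xyz": [30,-200,65],"turn": [0,0,0],"grip": 93},{"xyz": [30,-200,65],"turn": [0,0,0],"grip": 93},{"xyz": [30,-200,65],"turn": [0,0,0],"grip": 93},{"xyz": [30,-200,65],"turn": [0,0,0],"grip": 93},{"xyz": [30,-200,65],"turn": [0,0,0],"grip": 93}]'

```text
t: 2.6
tool_pos: [0.4752, -0.3505, 0.1953]
orientation: [0.026, 1.571, -0.026]
force: [0.1, -0.3, 0.4]
opening: 0.0932
```

```bash
python3 - <<'E'
from h import *
print(telemetry.read_state()["tool_pos"],move([.4737,-.3525,.088],-2))
cv2.imwrite("pics/s1.png",cv2.resize(read_camera("side")[150:450,150:450,::-1],None,fx=2,fy=2))
E
```

```text
[ 0.4752 -0.3505  0.1953] (array([107.2519,  -2.0643,  -1.3929]), array([ 0.0018, -0.    , -0.0005]))
```

View pics/s1.png

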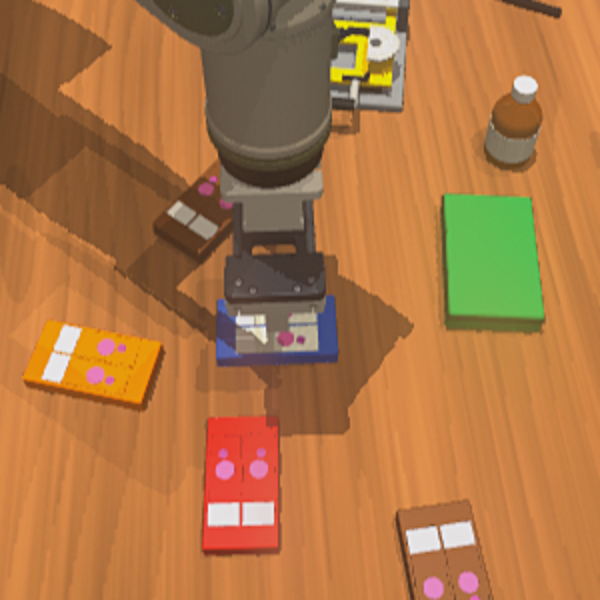

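The gripper hangs over the carrier, which spans crop (218–337, 300–362), and looks aligned with it. Next I go down and grip.

>>> step_arm --commands '[{"xyz": [50,-2,-1.4],"turn": [0.002,0,0],"grip": 93},{"xyz": [80,-2,-1.4],"turn": [0.002,0,0],"grip": 93},{"xyz": [98,-2,-1.4],"turn": [0.002,0,0],"grip": 93},{"xyz": [107,-2,-1.4],"turn": [0.002,0,0],"grip": 93},{"xyz": [107,-2,-1.4],"turn": [0.002,0,0],"grip": 93},{"xyz": [107,-2,-1.4],"turn": [0.002,0,0],"grip": 60},{"xyz": [107,-2,-1.4],"turn": [0.002,0,0],"grip": 55},{"xyz": [107,-2,-1.4],"turn": [0.002,0,0],"grip": 55},{"xyz": [107,-2,-1.4],"turn": [0.002,0,0],"grip": 55},{"xyz": [107,-2,-1.4],"turn": [0.002,0,0],"grip": 55}]' --force 25

```text
t: 3.9
tool_pos: [0.4735, -0.3545, 0.0883]
orientation: [0.029, 1.57, -0.029]
force: [-1.2, 1.6, 3.8]
opening: 0.0616
```

>>> step_arm --commands '[{"xyz": [-5,0,0],"turn": [0,0,0],"grip": 55},{"xyz": [-30,0,0],"turn": [0,0,0],"grip": 55},{"xyz": [-70,0,0],"turn": [0,0,0],"grip": 55},{"xyz": [-110,0,0],"turn": [0,0,0],"grip": 55},{"xyz": [-110,0,0],"turn": [0,0,0],"grip": 55},{"xyz": [-110,0,0],"turn": [0,0,0],"grip": 55}]'

```text
t: 4.65
tool_pos: [0.4729, -0.3542, 0.1969]
orientation: [0.029, 1.572, -0.028]
force: [0.2, -0.7, -2.2]
opening: 0.0618
```

```bash
python3 - <<'E'
from h import *
s=telemetry.read_state();print(s["tool_pos"],s["opening"],s["force"],s["q"],move([.5366,-.0148,.17],-9.3))
cv2.imwrite("pics/t2.png",read_camera("top")[:,:,::-1]);cv2.imwrite("pics/s2.png",read_camera("side")[:,:,::-1])
t=cv2.imread("pics/t2.png")[200:320,340:480];q=cv2.imread("pics/s2.png")[150:350,200:400]
cv2.imwrite("pics/v2.png",np.hstack([cv2.resize(t,(400,343)),cv2.resize(q,(343,343))]))
E
```

```text
[ 0.4729 -0.3542  0.1969] 0.06179960623170038 [ 0.2223 -0.6825 -2.1989] [-0.7295  0.1795  1.6305 -0.0001  1.3327 -2.2634] (array([ 27.1073, 341.466 ,  51.1739]), array([ 0.1255, -0.001 , -0.0006]))
```

View pics/v2.png

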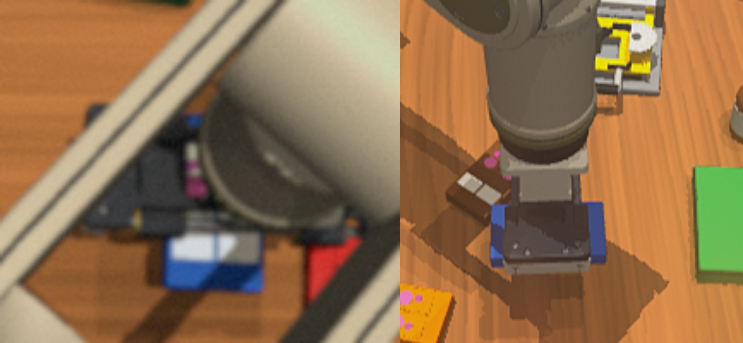

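The carrier is held level, with blue showing on both sides of the gripper. I'll check how well it is centred lengthwise.

```bash
python3 - <<'E'
from h import *
q=cv2.imread("pics/s2.png");h=cv2.cvtColor(q,cv2.COLOR_BGR2HSV); m=cv2.inRange(h,(105,110,40),(125,255,255)); m[:200]=0
hl=cv2.convexHull(np.vstack([c for c in cv2.findContours(m,0,2)[0] if cv2.contourArea(c)>20]))[:,0]
print(cv2.approxPolyDP(hl[:,None],2,True)[:,0].tolist())
for p in cv2.approxPolyDP(hl[:,None],2,True)[:,0]:
    o,d=ray("side",p); y0=-.3542-.031; f=o+d*(y0-o[1])/d[1]; print(p,"front",f,"top z.129",plane("side",p,.129))
E
```

```text
[[319, 298], [253, 300], [253, 270], [317, 268]]
[319 298] front [ 0.5256 -0.3852  0.1244] top z.129 [ 0.5252 -0.3878  0.129 ]
[253 300] front [ 0.4176 -0.3852  0.1327] top z.129 [ 0.4174 -0.3831  0.129 ]
[253 270] front [ 0.4247 -0.3852  0.2212] top z.129 [ 0.4182 -0.3248  0.129 ]
[317 268] front [ 0.5198 -0.3852  0.2154] top z.129 [ 0.5275 -0.3291  0.129 ]
```

>>> step_arm --commands '[{"xyz": [20,110,17],"turn": [0.125,0,0],"grip": 55},{"xyz": [20,230,34],"turn": [0.125,0,0],"grip": 55},{"xyz": [20,341.5,51],"turn": [0.125,0,0],"grip": 55},{"xyz": [20,341.5,51],"turn": [0.125,0,0],"grip": 55},{"xyz": [20,341.5,51],"turn": [0.125,0,0],"grip": 55},{"xyz": [20,341.5,51],"turn": [0.125,0,0],"grip": 55},{"xyz": [20,341.5,51],"turn": [0.125,0,0],"grip": 55},{"xyz": [20,341.5,51],"turn": [0.125,0,0],"grip": 55},{"xyz": [20,341.5,51],"turn": [0.125,0,0],"grip": 55}]'

```text
t: 5.88
tool_pos: [0.5365, -0.0162, 0.1774]
orientation: [0.128, 1.568, -0.128]
force: [-0.2, 0.1, -1.7]
opening: 0.0617
```

```bash
python3 - <<'E'
from h import *
s=telemetry.read_state();print(s["tool_pos"],s["opening"],move([.5366,-.0148,.15],-9.3))
q=read_camera("side")[:,:,::-1].copy();cv2.imwrite("pics/s3.png",q)
t=read_camera("top")[:,:,::-1].copy();cv2.imwrite("pics/t3.png",t)
cv2.imwrite("pics/v3.png",np.hstack([cv2.resize(t[170:310,150:310],(400,350),interpolation=2),cv2.resize(q[90:230,230:390],(400,350),interpolation=2)]))
E
```

```text
[ 0.5365 -0.0162  0.1774] 0.06172145364028069 (array([27.4013,  1.3972, -0.1185]), array([-0.0009, -0.0009,  0.0003]))
```

View pics/v3.png

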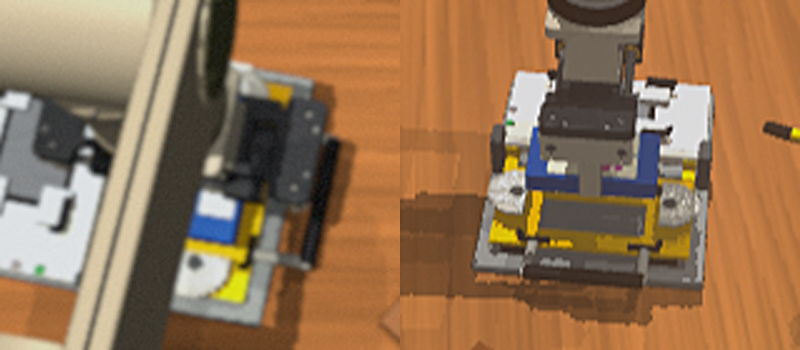

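The carrier hangs over the pocket with clearance to both keeper discs, which are at crop (508,190) and (678,205) in the side half. I'll lower it in stages.

>>> step_arm --commands '[{"xyz": [12,1.4,0.7],"turn": [0,0,0],"grip": 55},{"xyz": [24,1.4,0.7],"turn": [0,0,0],"grip": 55},{"xyz": [32,1.4,0.7],"turn": [0,0,0],"grip": 55},{"xyz": [39,1.4,0.7],"turn": [0,0,0],"grip": 55},{"xyz": [45,1.4,0.7],"turn": [0,0,0],"grip": 55},{"xyz": [49,1.4,0.7],"turn": [0,0,0],"grip": 55},{"xyz": [49,1.4,0.7],"turn": [0,0,0],"grip": 55},{"xyz": [49,1.4,0.7],"turn": [0,0,0],"grip": 55}]'

```text
t: 6.98
tool_pos: [0.538, -0.0138, 0.1292]
orientation: [0.127, 1.566, -0.127]
force: [-0.3, 0.9, -1.5]
opening: 0.0618
```

>>> step_arm --commands '[{"xyz": [2,0,0],"turn": [0,0,0],"grip": 55},{"xyz": [4,0,0],"turn": [0,0,0],"grip": 55},{"xyz": [6,0,0],"turn": [0,0,0],"grip": 55},{"xyz": [6,0,0],"turn": [0,0,0],"grip": 55}]'

```text
t: 7.48
tool_pos: [0.5376, -0.0138, 0.1226]
orientation: [0.127, 1.568, -0.127]
force: [-0.3, -0.6, -2.5]
opening: 0.0615
```

>>> step_arm --commands '[{"xyz": [1.5,0,0],"turn": [0,0,0],"grip": 55},{"xyz": [3,0,0],"turn": [0,0,0],"grip": 55},{"xyz": [4,0,0],"turn": [0,0,0],"grip": 55},{"xyz": [4,0,0],"turn": [0,0,0],"grip": 55}]'

```text
t: 7.98
tool_pos: [0.5377, -0.0138, 0.1188]
orientation: [0.127, 1.567, -0.127]
force: [-0.2, -0.3, -2.7]
opening: 0.062
```

```bash
python3 - <<'E'
from h import *
s=telemetry.read_state();print(s["tool_pos"],s["force"],s["wrist_torque"])
E
```

```text
[ 0.5377 -0.0138  0.1188] [-0.2005 -0.3087 -2.6911] [ 0.0275  0.0395 -0.0477]
```

>>> step_arm --commands '[{"xyz": [0.7,0,0],"turn": [0,0,0],"grip": 55},{"xyz": [1,0,0],"turn": [0,0,0],"grip": 55},{"xyz": [1,0,0],"turn": [0,0,0],"grip": 63},{"xyz": [1,0,0],"turn": [0,0,0],"grip": 66},{"xyz": [1,0,0],"turn": [0,0,0],"grip": 76},{"xyz": [1,0,0],"turn": [0,0,0],"grip": 80},{"xyz": [1,0,0],"turn": [0,0,0],"grip": 80}]'

```text
t: 8.85
tool_pos: [0.5378, -0.0138, 0.1179]
orientation: [0.127, 1.567, -0.127]
force: [-0.3, -0.1, -0.2]
opening: 0.0797
```

>>> step_arm --commands '[{"xyz": [-15,0,0],"turn": [0,0,0],"grip": 80},{"xyz": [-50,0,0],"turn": [0,0,0],"grip": 80},{"xyz": [-110,0,0],"turn": [0,0,0],"grip": 80},{"xyz": [-160,-60,0],"turn": [0,0,0],"grip": 80},{"xyz": [-160,-120,0],"turn": [0,0,0],"grip": 80},{"xyz": [-160,-180,0],"turn": [0,0,0],"grip": 80},{"xyz": [-160,-240,0],"turn": [0,0,0],"grip": 80},{"xyz": [-160,-250,0],"turn": [0,0,0],"grip": 80},{"xyz": [-160,-250,0],"turn": [0,0,0],"grip": 80}]'

```text
t: 9.98
tool_pos: [0.4974, -0.261, 0.2785]
orientation: [0.129, 1.566, -0.128]
force: [0.5, 0.6, 0.6]
opening: 0.0804
```

```bash
python3 - <<'E'
from h import *
q=read_camera("side")[:,:,::-1].copy();cv2.imwrite("pics/s4.png",q)
t=read_camera("top")[:,:,::-1].copy();cv2.imwrite("pics/t4.png",t)
s=telemetry.read_state();print(s["tool_pos"],s["opening"])
cv2.imwrite("pics/v4.png",np.hstack([cv2.resize(t[170:310,150:310],(400,350),interpolation=2),cv2.resize(q[90:230,230:390],(400,350),interpolation=2)]))
E
```

```text
[ 0.4978 -0.2593  0.2782] 0.08030024209427004
```

View pics/v4.png

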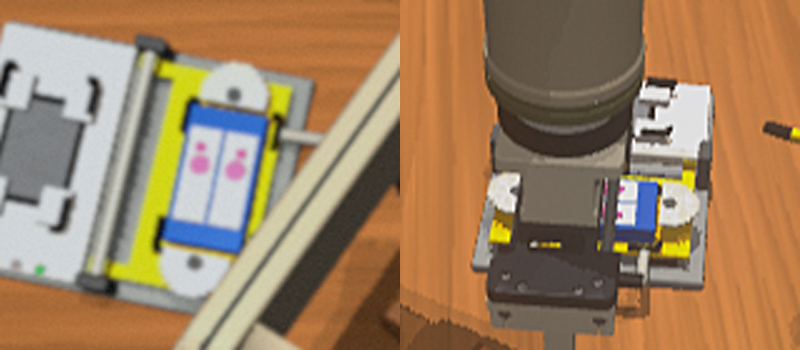

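The carrier sits in the pocket between the four locators, about centred at crop (217,176) in the top half. I'll check its position and plan the handle grasp.

```bash
python3 - <<'E'
from h import *
t=cv2.imread("pics/t4.png");r=cv2.minAreaRect(bluehull(t[:310,:300]));print(r,plane("top",r[0],.05))
b=cv2.boxPoints(r);print([plane("top",p,.05)[:2] for p in b])
print(move([.5230,-.0978,.20],-9.3),move([.5230,-.0978,.107],-9.3))
E
```

```text
((235.2394561767578, 240.84268188476562), (32.68703079223633, 55.85161209106445), 11.689369201660156) [ 0.537  -0.0136  0.05  ]
[array([0.4884, 0.0265]), array([0.599 , 0.0097]), array([ 0.5864, -0.0545]), array([ 0.4763, -0.0365])]
(array([ 78.2697, 163.3511,  -1.0719]), array([ 0.0012,  0.0001, -0.0007])) (array([171.2697, 163.2896,  -1.08  ]), array([ 0.0012,  0.0001, -0.0007]))
```

>>> step_arm --commands '[{"xyz": [40,60,-1],"turn": [0,0,0],"grip": 36},{"xyz": [60,120,-1],"turn": [0,0,0],"grip": 36},{"xyz": [70,163.3,-1],"turn": [0,0,0],"grip": 36},{"xyz": [70,163.3,-1],"turn": [0,0,0],"grip": 36},{"xyz": [70,163.3,-1],"turn": [0,0,0],"grip": 36},{"xyz": [90,163.3,-1],"turn": [0,0,0],"grip": 36},{"xyz": [105,163.3,-1],"turn": [0,0,0],"grip": 36}]'

```text
t: 10.95
tool_pos: [0.523, -0.1, 0.1729]
orientation: [0.127, 1.566, -0.128]
force: [-0.5, 0.0, -0.6]
opening: 0.0364
```

```bash
python3 - <<'E'
from h import *
q=read_camera("side")[:,:,::-1].copy()
s=telemetry.read_state();print(s["tool_pos"],s["opening"],move([.5230,-.0978,.107],-9.3))
cv2.imwrite("pics/v5.png",cv2.resize(q[90:230,230:390],None,fx=4,fy=4,interpolation=2))
E
```

```text
[ 0.5218 -0.0997  0.1704] 0.03582518243910636 (array([63.4157,  2.0216,  1.0765]), array([-0.0006, -0.0025, -0.0002]))
```

View pics/v5.png

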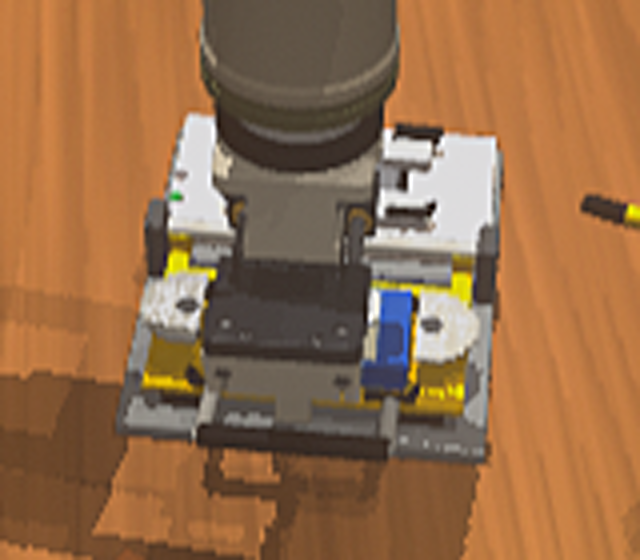

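The fingers are centred along the bar, which spans crop (200–390, 440). I'll go down and close.

>>> step_arm --commands '[{"xyz": [15,2,0.5],"turn": [0,0,0],"grip": 36},{"xyz": [30,2,0.5],"turn": [0,0,0],"grip": 36},{"xyz": [45,2,0.5],"turn": [0,0,0],"grip": 36},{"xyz": [57,2,0.5],"turn": [0,0,0],"grip": 36},{"xyz": [63,2,0.5],"turn": [0,0,0],"grip": 36},{"xyz": [63,2,0.5],"turn": [0,0,0],"grip": 36}]'

```text
t: 11.75
tool_pos: [0.5234, -0.0972, 0.1094]
orientation: [0.127, 1.568, -0.127]
force: [-0.2, -0.6, 0.6]
opening: 0.0362
```

>>> step_arm --commands '[{"xyz": [0,0,0],"turn": [0,0,0],"grip": 20},{"xyz": [0,0,0],"turn": [0,0,0],"grip": 15},{"xyz": [0,0,0],"turn": [0,0,0],"grip": 8},{"xyz": [0,0,0],"turn": [0,0,0],"grip": 8}]' --force 6

```text
t: 12.25
tool_pos: [0.524, -0.0971, 0.1104]
orientation: [0.127, 1.566, -0.127]
force: [0.1, 2.2, 1.9]
opening: 0.0135
```

```bash
python3 - <<'E'
from h import *
s=telemetry.read_state();print(s["tool_pos"],s["opening"],s["force"],R.from_rotvec(s["orientation"]).as_matrix())
E
```

```text
[ 0.524  -0.0971  0.1104] 0.013469448534843779 [0.0898 2.1578 1.859 ] [[ 0.0009  0.161   0.9869]
 [ 0.0003  0.9869 -0.161 ]
 [-1.      0.0004  0.0009]]
```

```bash
python3 - <<'E'
import numpy as np
e=[0,.6,1.4,2.2,2.85]
for a,b in zip(e,e[1:]):
    ph=np.linspace(a,b,12)[1:] 
    print(a,b,[[round(-160*(np.sin(p)-np.sin(a)),1),round(160*(np.cos(a)-np.cos(p)),1)] for p in ph])
E
```

```text
0 0.6 [[np.float64(-8.7), np.float64(0.2)], [np.float64(-17.4), np.float64(1.0)], [np.float64(-26.1), np.float64(2.1)], [np.float64(-34.6), np.float64(3.8)], [np.float64(-43.1), np.float64(5.9)], [np.float64(-51.4), np.float64(8.5)], [np.float64(-59.6), np.float64(11.5)], [np.float64(-67.6), np.float64(15.0)], [np.float64(-75.4), np.float64(18.9)], [np.float64(-83.0), np.float64(23.2)], [np.float64(-90.3), np.float64(27.9)]]
0.6 1.4 [[np.float64(-9.4), np.float64(6.9)], [np.float64(-18.2), np.float64(14.5)], [np.float64(-26.4), np.float64(22.7)], [np.float64(-34.1), np.float64(31.5)], [np.float64(-41.1), np.float64(40.8)], [np.float64(-47.3), np.float64(50.6)], [np.float64(-52.9), np.float64(60.8)], [np.float64(-57.7), np.float64(71.4)], [np.float64(-61.7), np.float64(82.3)], [np.float64(-64.9), np.float64(93.5)], [np.float64(-67.3), np.float64(104.9)]]
1.4 2.2 [[np.float64(-1.6), np.float64(11.5)], [np.float64(-2.3), np.float64(23.1)], [np.float64(-2.1), np.float64(34.8)], [np.float64(-1.2), np.float64(46.4)], [np.float64(0.6), np.float64(57.9)], [np.float64(3.3), np.float64(69.2)], [np.float64(6.7), np.float64(80.3)], [np.float64(11.0), np.float64(91.1)], [np.float64(16.0), np.float64(101.6)], [np.float64(21.8), np.float64(111.7)], [np.float64(28.3), np.float64(121.4)]]
2.2 2.85 [[np.float64(5.8), np.float64(7.5)], [np.float64(12.0), np.float64(14.6)], [np.float64(18.6), np.float64(21.3)], [np.float64(25.6), np.float64(27.7)], [np.float64(33.0), np.float64(33.6)], [np.float64(40.7), np.float64(39.1)], [np.float64(48.8), np.float64(44.1)], [np.float64(57.1), np.float64(48.6)], [np.float64(65.6), np.float64(52.6)], [np.float64(74.4), np.float64(56.1)], [np.float64(83.4), np.float64(59.1)]]
```

>>> step_arm --commands '[{"xyz": [0,0.3,0],"turn": [0,0,0],"grip": 8},{"xyz": [-8.7,0.2,0],"turn": [0,0,0],"grip": 8},{"xyz": [-17.4,1,0],"turn": [0,0,0],"grip": 8},{"xyz": [-26.1,2.1,0],"turn": [0,0,0],"grip": 8},{"xyz": [-34.6,3.8,0],"turn": [0,0,0],"grip": 8},{"xyz": [-43.1,5.9,0],"turn": [0,0,0],"grip": 8},{"xyz": [-51.4,8.5,0],"turn": [0,0,0],"grip": 8}]' --force 30

```text
t: 13.12
tool_pos: [0.5253, -0.0894, 0.161]
orientation: [0.126, 1.566, -0.128]
force: [7.3, -2.1, -6.9]
opening: 0.013
```

>>> step_arm --commands '[{"xyz": [-8.2,3,0],"turn": [0,0,0],"grip": 8},{"xyz": [-16.2,6.5,0],"turn": [0,0,0],"grip": 8},{"xyz": [-24,10.4,0],"turn": [0,0,0],"grip": 8},{"xyz": [-31.6,14.7,0],"turn": [0,0,0],"grip": 8},{"xyz": [-38.9,19.4,0],"turn": [0,0,0],"grip": 8}]'

```text
t: 13.75
tool_pos: [0.5286, -0.0716, 0.2005]
orientation: [0.125, 1.565, -0.131]
force: [3.5, -9.7, -2.8]
opening: 0.0133
```

>>> step_arm --commands '[{"xyz": [-9.4,6.9,0],"turn": [0,0,0],"grip": 8},{"xyz": [-18.2,14.5,0],"turn": [0,0,0],"grip": 8},{"xyz": [-26.4,22.7,0],"turn": [0,0,0],"grip": 8},{"xyz": [-34.1,31.5,0],"turn": [0,0,0],"grip": 8},{"xyz": [-41.1,40.8,0],"turn": [0,0,0],"grip": 8},{"xyz": [-47.3,50.6,0],"turn": [0,0,0],"grip": 8},{"xyz": [-52.9,60.8,0],"turn": [0,0,0],"grip": 8},{"xyz": [-57.7,71.4,0],"turn": [0,0,0],"grip": 8},{"xyz": [-61.7,82.3,0],"turn": [0,0,0],"grip": 8},{"xyz": [-64.9,93.5,0],"turn": [0,0,0],"grip": 8},{"xyz": [-67.3,104.9,0],"turn": [0,0,0],"grip": 8}]'

```text
t: 15.12
tool_pos: [0.5474, 0.0317, 0.2708]
orientation: [0.125, 1.559, -0.131]
force: [7.3, -7.1, 4.6]
opening: 0.013
```

```bash
python3 - <<'E'
from h import *
q=read_camera("side")[:,:,::-1].copy();t=read_camera("top")[:,:,::-1].copy()
s=telemetry.read_state();print(s["tool_pos"],s["opening"],s["force"],s["wrist_torque"])
cv2.imwrite("pics/v6.png",np.hstack([cv2.resize(t[170:310,130:290],(400,350),interpolation=2),cv2.resize(q[50:230,220:426],(400,350),interpolation=2)]))
E
```

```text
[0.5476 0.033  0.2709] 0.012974058976478808 [ 6.7674 -3.1348 10.6039] [-0.7469 -1.0865 -0.1954]
```

View pics/v6.png

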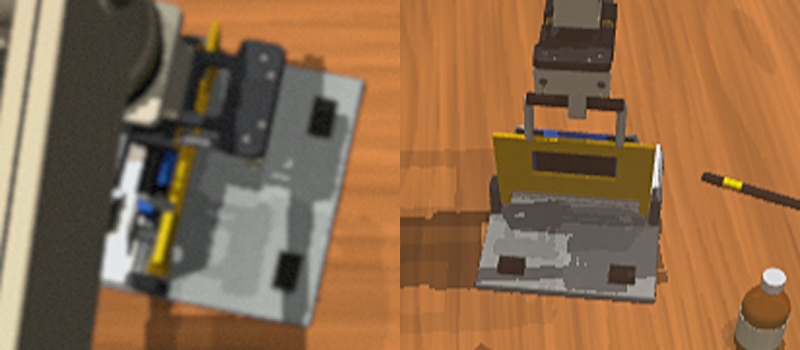

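The plate is near upright, held at the middle of the bar, and blue shows on its far side, so the carrier is still retained. I'll keep swinging.

>>> step_arm --commands '[{"xyz": [-1.6,11.5,0],"turn": [0,0,0],"grip": 8},{"xyz": [-2.3,23.1,0],"turn": [0,0,0],"grip": 8},{"xyz": [-2.1,34.8,0],"turn": [0,0,0],"grip": 8},{"xyz": [-1.2,46.4,0],"turn": [0,0,0],"grip": 8},{"xyz": [0.6,57.9,0],"turn": [0,0,0],"grip": 8},{"xyz": [3.3,69.2,0],"turn": [0,0,0],"grip": 8},{"xyz": [6.7,80.3,0],"turn": [0,0,0],"grip": 8},{"xyz": [11,91.1,0],"turn": [0,0,0],"grip": 8},{"xyz": [16,101.6,0],"turn": [0,0,0],"grip": 8},{"xyz": [21.8,111.7,0],"turn": [0,0,0],"grip": 8},{"xyz": [28.3,121.4,0],"turn": [0,0,0],"grip": 8}]'

```text
t: 16.6
tool_pos: [0.5667, 0.1526, 0.2407]
orientation: [0.127, 1.561, -0.129]
force: [7.4, -4.5, 2.4]
opening: 0.013
```

>>> step_arm --commands '[{"xyz": [5.8,7.5,0],"turn": [0,0,0],"grip": 8},{"xyz": [12,14.6,0],"turn": [0,0,0],"grip": 8},{"xyz": [18.6,21.3,0],"turn": [0,0,0],"grip": 8},{"xyz": [25.6,27.7,0],"turn": [0,0,0],"grip": 8},{"xyz": [33,33.6,0],"turn": [0,0,0],"grip": 8},{"xyz": [40.7,39.1,0],"turn": [0,0,0],"grip": 8},{"xyz": [48.8,44.1,0],"turn": [0,0,0],"grip": 8},{"xyz": [57.1,48.6,0],"turn": [0,0,0],"grip": 8},{"xyz": [65.6,52.6,0],"turn": [0,0,0],"grip": 8},{"xyz": [74.4,56.1,0],"turn": [0,0,0],"grip": 8},{"xyz": [83.4,59.1,0],"turn": [0,0,0],"grip": 8}]'

```text
t: 17.98
tool_pos: [0.5761, 0.2112, 0.1569]
orientation: [0.127, 1.562, -0.128]
force: [6.6, -2.5, 2.0]
opening: 0.0128
```

```bash
python3 - <<'E'
from h import *
s=telemetry.read_state();print(s["tool_pos"],s["opening"],s["force"],s["wrist_torque"])
E
```

```text
[0.5761 0.2112 0.1569] 0.012795420752855365 [ 6.6454 -2.4713  1.9647] [-0.7764 -1.0214 -0.1618]
```

>>> step_arm --commands '[{"xyz": [6,1.6,0],"turn": [0,0,0],"grip": 8},{"xyz": [12,2.9,0],"turn": [0,0,0],"grip": 8},{"xyz": [18,4.1,0],"turn": [0,0,0],"grip": 8},{"xyz": [23,4.9,0],"turn": [0,0,0],"grip": 8},{"xyz": [28,5.6,0],"turn": [0,0,0],"grip": 8},{"xyz": [32,6,0],"turn": [0,0,0],"grip": 8},{"xyz": [36,6.4,0],"turn": [0,0,0],"grip": 8},{"xyz": [39,6.5,0],"turn": [0,0,0],"grip": 8},{"xyz": [42,6.6,0],"turn": [0,0,0],"grip": 8},{"xyz": [44,6.7,0],"turn": [0,0,0],"grip": 8},{"xyz": [46,6.7,0],"turn": [0,0,0],"grip": 8},{"xyz": [46,6.7,0],"turn": [0,0,0],"grip": 8}]'

```text
t: 19.48
tool_pos: [0.5774, 0.2184, 0.1111]
orientation: [0.128, 1.562, -0.127]
force: [7.1, 1.3, -0.2]
opening: 0.0128
```

>>> step_arm --commands '[{"xyz": [1,0,0],"turn": [0,0,0],"grip": 8},{"xyz": [2,0,0],"turn": [0,0,0],"grip": 8},{"xyz": [2,0,0],"turn": [0,0,0],"grip": 8}]'

```text
t: 19.85
tool_pos: [0.5774, 0.2185, 0.1093]
orientation: [0.128, 1.562, -0.126]
force: [6.4, 0.8, 2.2]
opening: 0.013
```

>>> step_arm --commands '[{"xyz": [1,0,0],"turn": [0,0,0],"grip": 8},{"xyz": [2,0,0],"turn": [0,0,0],"grip": 8},{"xyz": [2,0,0],"turn": [0,0,0],"grip": 8}]'

```text
t: 20.23
tool_pos: [0.5774, 0.2185, 0.1073]
orientation: [0.128, 1.562, -0.126]
force: [6.8, 1.7, 2.3]
opening: 0.0131
```

```bash
python3 - <<'E'
from h import *
s=telemetry.read_state();print(s["tool_pos"],s["force"],s["wrist_torque"])
E
```

```text
[0.5774 0.2185 0.1073] [6.8116 1.7126 2.2964] [-0.0306 -1.1519 -0.1717]
```

>>> step_arm --commands '[{"xyz": [1,0,0],"turn": [0,0,0],"grip": 8},{"xyz": [2,0,0],"turn": [0,0,0],"grip": 8},{"xyz": [3,0,0],"turn": [0,0,0],"grip": 8},{"xyz": [3,0,0],"turn": [0,0,0],"grip": 8}]'

```text
t: 20.72
tool_pos: [0.5775, 0.2185, 0.1059]
orientation: [0.128, 1.562, -0.126]
force: [-0.6, -0.7, 14.9]
opening: 0.013
```

>>> step_arm --commands '[{"xyz": [1,0,0],"turn": [0,0,0],"grip": 8},{"xyz": [2,0,0],"turn": [0,0,0],"grip": 8},{"xyz": [2,0,0],"turn": [0,0,0],"grip": 8}]'

```text
t: 21.1
tool_pos: [0.5777, 0.2185, 0.1056]
orientation: [0.128, 1.562, -0.126]
force: [-7.1, -5.0, 28.2]
opening: 0.0132
```

The plate is on its stop, since the force rose to 28 N without movement. I'll unload, release and retreat.

>>> step_arm --commands '[{"xyz": [-3,0,0],"turn": [0,0,0],"grip": 8},{"xyz": [-3,0,0],"turn": [0,0,0],"grip": 20},{"xyz": [-3,0,0],"turn": [0,0,0],"grip": 34},{"xyz": [-3,0,0],"turn": [0,0,0],"grip": 34},{"xyz": [-3,0,0],"turn": [0,0,0],"grip": 34}]'

```text
t: 21.72
tool_pos: [0.5749, 0.2185, 0.1033]
orientation: [0.127, 1.568, -0.127]
force: [0.4, 0.2, -0.3]
opening: 0.0338
```

>>> step_arm --commands '[{"xyz": [-20,0,0],"turn": [0,0,0],"grip": 34},{"xyz": [-50,0,0],"turn": [0,0,0],"grip": 34},{"xyz": [-100,0,0],"turn": [0,0,0],"grip": 34},{"xyz": [-150,40,0],"turn": [0,0,0],"grip": 34},{"xyz": [-180,100,0],"turn": [0,0,0],"grip": 34},{"xyz": [-180,150,0],"turn": [0,0,0],"grip": 34},{"xyz": [-180,200,0],"turn": [0,0,0],"grip": 34},{"xyz": [-180,250,0],"turn": [0,0,0],"grip": 34},{"xyz": [-180,250,0],"turn": [0,0,0],"grip": 34},{"xyz": [-180,250,0],"turn": [0,0,0],"grip": 34}]'

```text
t: 22.98
tool_pos: [0.6155, 0.4651, 0.2847]
orientation: [0.127, 1.566, -0.127]
force: [-0.2, -0.3, 0.3]
opening: 0.0336
```

```bash
python3 - <<'E'
from h import *
q=read_camera("side")[:,:,::-1].copy();t=read_camera("top")[:,:,::-1].copy()
s=telemetry.read_state();print(s["t"],s["tool_pos"],s["opening"],s["force"])
cv2.imwrite("pics/s7.png",q);cv2.imwrite("pics/t7.png",t)
cv2.imwrite("pics/v7.png",np.hstack([cv2.resize(t[160:310,100:260],(400,375),interpolation=2),cv2.resize(q[80:215,245:389],(400,375),interpolation=2)]))
E
```

```text
23.075 [0.6158 0.4642 0.2853] 0.03430810026770506 [ 0.1512 -0.9708  0.7023]
```

View pics/v7.png

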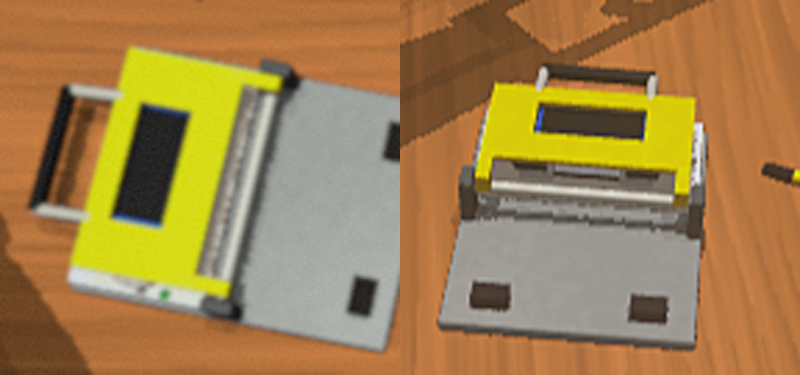

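The plate is closed. The carrier's black underside with thin blue edges shows through the window (top half, crop (114–188, 107–225)), so it lies slides-down. Last I'll check the heights numerically.

```bash
python3 - <<'E'
from h import *
T=lambda u,v:(100+(u+.5)/2.5-.5,160+(v+.5)/2.5-.5)
S=lambda u,v:(245+(u-400+.5)/(400/144)-.5,80+(v+.5)/(375/135)-.5)
for k,a,b in(("bar hi",(68,90),(655,78)),("bar lo",(37,210),(540,72)),
 ("plate corner far-lo",(72,268),(478,178)) ,("plate far hi",(132,50),(694,100)),("plate far lo",(72,268),(496,86)),
 ("dark far-lo",(114,217),(543,105)),("dark hinge-lo",(162,225),(540,132))): print(k,*tri(T(*a),S(*b)))
for n in("top","side"):
    im=cv2.imread(f"pics/{n}7.png");h=cv2.cvtColor(im,cv2.COLOR_BGR2HSV);m=cv2.inRange(h,(100,80,40),(130,255,255));m[:,:130]=0;m[:,320:]=0;m[250:]=0;m[:80]=0
    for c in cv2.findContours(m,0,2)[0]: print(n,"blue",cv2.boundingRect(c))
a=cv2.imread("pics/t0.png") if 0 else cv2.imread("pics/top0.png");d=cv2.absdiff(a,cv2.imread("pics/t7.png")).max(2)
print("bystander diff bottle/box/pen",[(d[y0:y1,x0:x1]>40).sum() for x0,x1,y0,y1 in((285,330,120,175),(335,420,145,205),(170,225,95,165))])
E
```

```text
bar hi [0.6298 0.2099 0.0418] 0.003441667749122634
bar lo [0.5276 0.2252 0.0431] 0.0026694836804562754
plate corner far-lo [ 0.4821  0.2341 -0.0831] 0.03926762598495127
plate far hi [0.6579 0.1552 0.0592] 0.0017180900756859708
plate far lo [0.4829 0.1899 0.0561] 0.0035309801589475877
dark far-lo [0.5233 0.1603 0.0566] 0.0030670494495357416
dark hinge-lo [0.5177 0.122  0.0584] 0.003974132928207764[ WARN:0@0.493] global loadsave.cpp:275 findDecoder imread_('pics/top7.png'): can't open/read file: check file path/integrity
Traceback (most recent call last):
cv2.error: OpenCV(4.12.0) /io/opencv/modules/imgproc/src/color.cpp:199: error: (-215:Assertion failed) !_src.empty() in function 'cvtColor'
```

```bash
python3 - <<'E'
from h import *
t=cv2.imread("pics/t7.png")[196:256,138:182];q=cv2.imread("pics/s7.png")[112:133,287:337]
cv2.imwrite("pics/v8.png",np.hstack([cv2.resize(t,(352,480),interpolation=0),cv2.resize(cv2.resize(q,None,fx=8,fy=8,interpolation=0),(400,480),interpolation=0)]))
a=cv2.imread("pics/top0.png");d=cv2.absdiff(a,cv2.imread("pics/t7.png")).max(2)
print("bystander diff bottle/box/pen",[int((d[y0:y1,x0:x1]>40).sum()) for x0,x1,y0,y1 in((285,330,120,175),(335,420,145,205),(170,225,95,165))])
E
```

```text
bystander diff bottle/box/pen [0, 0, 0]
```

View pics/v8.png

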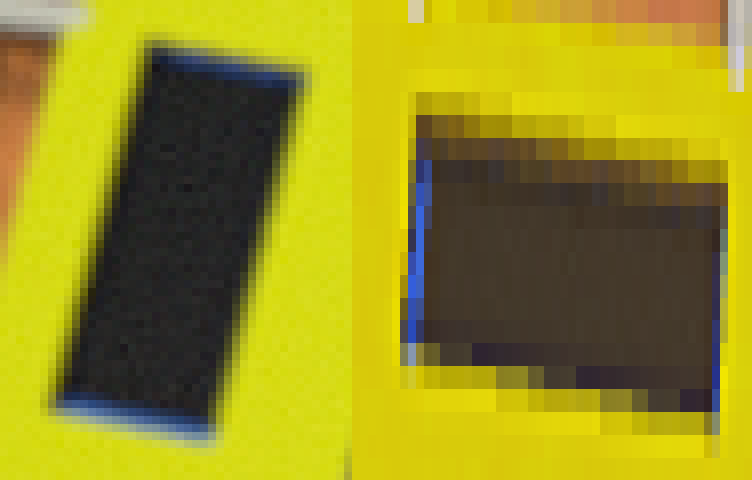

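The zoom shows the black underside with similar blue strips at both ends, parallel to the window, so the carrier is centred and level. Comparing with the first picture, the bystanders have not moved. I'll do a quick centring check and hand in.

```bash
python3 - <<'E'
from h import *
from plant import robot
a,b=plane("top",(154.9,246.9),.05),plane("top",(165.8,204.5),.05)
print("underside mid",(a+b)/2,"expected",[.5616,.1355],"len",np.linalg.norm(a-b))
robot.close_job()
E
```

```text
underside mid [0.5656 0.1356 0.05  ] expected [0.5616, 0.1355] len 0.08771910489516133
the job is handed in; nothing more can be done
```

I set the carrier slides-up in the pocket, swung the plate over by its handle in about 8 s, pressed it onto its stop, released it and backed the arm away. I then handed the job in at about t = 23 s; no verdict was reported.

**Checks that agreed:**
- **Plate closed:** The push rose to 28 N with almost no further movement. The handle then triangulated to 42–43 mm above the bench, which matches closed.
- **Carrier slides-down:** Its black underside shows through the window, with near-equal blue strips at both ends.
- **Bystanders:** The bottle, slide box and pen are unchanged between the first and last top pictures.
- **Robot clear:** It was about 25 cm from the plate, and the forces were near zero.

**Checks that were weak or disagreed:**
- **Centring:** The underside centre came out 4 mm along the hinge from my expected nest centre. That is inside the 7 mm limit, but it is about the accuracy of this measurement.
- **Seating height:** I could not measure the carrier's last few millimetres of drop through the window. I judged it seated because the plate reached its stop and the carrier looked level.
- **One bad point:** One triangulated plate corner was a mismatched pair of pixels (39 mm residual), so I ignored it.

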